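# Pry the sprung retaining ring off its shaft with the hooked pick

## Task

Take the green hooked pick from its cradle, hook it in the eye of the brass retaining ring and gently draw the ring out of its groove, so that it comes right off the shaft and is left lying flat in the jig's tray, inside the rim. Feel your way: touch the ring with the pick only, press and pull no harder than about 15 N, do not let the ring fly off, and leave the bottle, beaker and timer standing where they are. Then lay the pick back in its cradle as it was.

Things in the scene. Friction and masses are not known exactly. Their poses are not given: they have to be found in the camera images.
- ring_eye (a point): centre of the eye of the brass retaining ring (see ring): a square through-hole of 8 x 8 mm, framed by bars 4 to 5 mm wide, in the ring's stiff back, half-way up the ring's 4.5 mm thickness. Axes: x from the eye towards the middle of the ring, z up
- ring: flat sprung ring lying level on the tray floor, snapped round the shaft's groove, opening to its +x. Origin: middle of its arms, underside. x from -27.3 mm (eye bar; eye centre -18.3) to +11 mm, y +-16 mm. Drawn by the eye along its -x, its arms spread at about 6 to 11 N and snap past the shaft within 5 to 12 mm; then it slides freely. In the groove it can turn about the shaft
- shaft (a point): on the axis of the upright steel shaft, at the tray floor's level (12 mm above the worktop). Groove 18 mm across from the floor to 6.5 mm up, above it a head 22 mm across, to 20.5 mm up. Axes those of the jig; the ring may sit up to 17 degrees turned from them
- jig: fixed aluminium plate whose top is the catch tray. Origin on the worktop under the shaft; plate from -95 to +45 mm in x, +-48 mm in y; floor 12 mm above the worktop, with a rim 7 mm high and 5 mm wide all round; the free part of the tray lies to -x
- pick_grip (a point): grip point of the hooked pick (80 g), mid-height of its green flat-sided handle, 14 mm wide and high, x from -66 to +26 mm; grip across it here, from above (it may turn a little in the grip). Its adjustable hook, a round 5 mm leg straight down, stands 46 to 62 mm ahead (+x), and its round end is 34 to 48 mm below this point: set anew each time, fixed but not measured, so see or feel it. z up
- cradle_seat (a point): where the pick's grip point lies in its cradle, 52 mm above the worktop, same axes. Fixed grey foot 100 x 60 x 8 mm, two posts 40 mm wide, 9 mm thick, at 54 mm behind and 20.5 mm ahead of this point, each with an open-topped slot 19 mm wide with flared lips that end 10 mm above this point; the handle lies in both slots, underside 45 mm above the worktop
- bottle: bystander: loose glass bottle with a blue cap, 57 mm across, 111 mm high; origin in the middle of its underside
- beaker: bystander: loose small glass beaker, 50 mm across, 58 mm high; origin in the middle of its underside
- timer: bystander: loose flat grey timer, 62 x 66 x 16 mm; origin in the middle of its underside
There are look-alikes about, which are no part of the job. There is more than one size of the part that bears pick_grip; the job needs the smaller.

How it is judged:
On the way, in this order (a step that is already met when the one before it is completed fails the run):
1. the pick is lifted out of its cradle (distance between pick_grip and cradle_seat above 0.05 m), for 0.1 s.
2. with its hook standing in the eye, the pick draws the ring, which begins to come out of the groove (contact force between pick and ring above 2 N and horizontal distance between ring and shaft above 0.0015 m and x of ring_eye in the frame of pick_grip between 0.041 and 0.067 m and y of ring_eye in the frame of pick_grip between -0.005 and 0.005 m), for 0.05 s.
3. the pick draws the ring out of the groove, clear of the shaft (horizontal distance between ring and shaft above 0.022 m and distance between pick_grip and cradle_seat above 0.05 m), for 0.1 s.
At the end, for the whole second after the job is handed in: the ring lies flat (within 0.1 rad, no more than 3 mm off the floor) and still on the tray floor inside the rim, its middle more than 22 mm from the shaft axis; the pick is back in its cradle, grip point within 15 mm of the seat, along the slots within 0.15 rad and hook down (horizontal distance between ring and shaft above 0.022 m and x of ring in the frame of shaft between -0.07 and 0.04 m and y of ring in the frame of shaft between -0.035 and 0.035 m and z of ring in the frame of shaft below 0.003 m and angle between ring's own z axis and vertical below 0.1 rad and linear speed of ring below 0.01 m/s and distance between pick_grip and cradle_seat below 0.015 m and angle between the x axis of pick_grip and the x axis of cradle_seat, either way round below 0.15 rad and angle between pick_grip's own z axis and vertical below 0.15 rad); the robot touches nothing.
It fails at once if the pick presses or pulls on the ring or the jig with more than 20 N (contact force between pick and ring above 20 N or contact force between pick and jig above 20 N).
It fails at once if the ring is touched by the robot instead of the pick (contact force between any of the fingers, the arm and ring above 0.5 N).
It fails at once if the ring flies off: faster than 0.8 m/s or higher than 40 mm over the tray floor (linear speed of ring above 0.8 m/s or z of ring in the frame of shaft above 0.04 m).
It fails at once if a bystander is pushed more than 20 mm (distance of any of bottle, beaker, timer from where it was at the start of the episode above 0.02 m).
It also fails if it takes over 51 s, if anything falls off the work surface, if the arm or the gripper's body presses on something with over 40 N, if the wrist force passes 120 N, or if a joint passes its speed limit or range.

## Robot

A 7-joint arm with a two-finger parallel gripper is mounted at the origin on a cart in front of the work surface, level with it; the furniture and walls round the work are solid. World frame = base frame: x ahead of the robot, y to its left, z up, the work surface at z = 0. Lengths are in m, angles in rad, forces in N, time in s.
With the tool pointing down it reaches from about 0.425 to 0.875 m from the base axis. Payload 4.7 kg.
Tool frame: the origin (TCP) lies at the very end of the fingers, on their centre line; the grasp point (between the pads) lies 19 mm behind it; z points along the fingers, y is the direction in which the jaws open and shut (so a half turn about z gives the same grasp; the last joint's range is limited). The gripper opens to 87 mm and grips with 3 to 60 N. Pads are 19 mm wide; open, the fingers measure 117 mm over their backs; the gripper's body (75 mm by 190 mm) begins 51 mm behind the grasp point.
Start: joints at [1.247, 0.321, -0.07, 1.45, 0.023, 1.371, -0.057], TCP at [0.215, -0.613, 0.194] pointing down, gripper open.
Joint ranges: [-2.86, 2.86], [-0.3, 2.09], [-1.38, 1.24], [0.06, 2.45], [-1.56, 4.7], [0.09, 2.05], [-2.69, 2.69]. Speed limits (rad/s): [2.57, 2.57, 3.14, 3.14, 3.14, 3.14, 3.14].

## Interface

Orientations are given as a rotation vector (axis times angle).
In Python, from bench import * gives the robot as it stands.
- The arm moves only by the shell command python3 -m jog 'ROWS' [OPENING] [FORCE]. ROWS is JSON, a list of rows, each a list of 4 numbers: the shift along the world's x, y, z in mm, then the turn about the world's z in rad. In form: [[x, y, z, twist], ...]. A call has exactly 8 rows; each row is the pose to reach, as a shift and turn from the pose commanded when the call began; what a row does not reach only later rows make up. A row lasts 1/8 s, in which the tool goes at most 62.5 mm and 10.7 degrees, less where a joint would pass 70% of its speed; a pose out of reach is approached as far as the arm can. A call with a gripper value outside its range is refused whole. OPENING is the opening, from -1 (shut) to 1 (fully open), set as the call begins (- or left out, the last holds). The fingers move at their own pace and stop on an object; FORCE is the grip in N (left out, the last holds). Time passes only in rows, so rows that repeat a pose let the fingers close, or fill a call up. It gives the time, the measured TCP pose, the force and the opening at its end, in the units of the state.
- get_state(): the state, without advancing time (a new reading comes with each control period).
- get_image(name): name is "side" or "top"; returns a dict with "image" (420x560x3 uint8, red, green, blue), "fx", "fy", "cx", "cy" (pixels), "D" ([k1, k2, p1, p2, k3] as OpenCV has them; the pictures are not rectified), "position" and "rotation" of the camera in the world. Camera axes: x right, y down, z forward; pixel columns grow to the right and rows downward; lengths in m; the calibration is good to about 2 mm. A picture is of the moment at which its call begins. There is no depth.
- close_job(): hands the job in, once; it reports no verdict.
The state is a dict: "time": time; "joint_positions": joint angles; "qd": joint speeds; "joint_torque": joint torques, N m; "position": TCP position; "tool_rot": TCP orientation; "ft_force": force on the tool from outside, world axes, zero at the start; "torque": the same for the moment, N m; "grip_width": opening from 0.0 (shut) to 1.0 (fully open).
Only numpy, scipy, OpenCV 4.12 (cv2) and the standard library are available. Lean on these libraries where they do the work, as an engineer would, in place of code of your own. Each camera call takes 0.05 s, during which the arm holds its last target. There are 200 camera calls.

## Working session

There is one attempt and no reset: what is moved stays moved. The work goes in short steps, Python scripts to look and compute and a shell command to move; the robot and the scene stay as the last step left them, time stands still between calls to the robot, and variables do not carry over. Pictures are saved under pics/ and viewed, about 8 in all and at most 12, crops included, and the job is handed in when it is done.

```bash
mkdir -p pics; ls
cat > h.py <<'E'
from bench import *
import numpy as np, cv2
def cam(n):
    d=get_image(n); d['K']=np.array([[d['fx'],0,d['cx']],[0,d['fy'],d['cy']],[0,0,1.]]); return d
def ray(d,p):
    u=cv2.undistortPoints(np.array([[p]],float),d['K'],np.array(d['D'],float))[0,0]
    return np.array(d['position']),np.array(d['rotation'])@np.array([u[0],u[1],1])
def onz(d,p,z):
    o,r=ray(d,p); return o+r*(z-o[2])/r[2]
def proj(d,P):
    R=np.array(d['rotation']); return cv2.projectPoints(np.array([P],float),cv2.Rodrigues(R.T)[0],-R.T@np.array(d['position']),d['K'],np.array(d['D'],float))[0][0,0]
def tri(d1,p1,d2,p2):
    o1,r1=ray(d1,p1);o2,r2=ray(d2,p2)
    s=np.linalg.lstsq(np.c_[r1,-r2],o2-o1,rcond=None)[0]
    a,b=o1+s[0]*r1,o2+s[1]*r2; return (a+b)/2,np.linalg.norm(a-b)
def save(d,f,box=None,s=1):
    im=d['image'][:,:,::-1]
    if box: im=im[box[1]:box[3],box[0]:box[2]]
    cv2.imwrite('pics/'+f,cv2.resize(im,None,fx=s,fy=s,interpolation=cv2.INTER_CUBIC))
E
python3 - <<'E'
from h import *
for n in('top','side'):
    d=cam(n); save(d,n+'0.png',s=1.4); print(n,d['position'],np.round(d['rotation'],3).tolist(),d['fx'],d['D'])
print(get_state())
E
```

```text
pics
top [ 0.3817939  -0.1589025   1.33886247] [-2.127, 2.189, -0.136] 387.7974354285284 [-0.08346014  0.          0.          0.          0.        ]
side [-0.15168699  0.89979948  0.88307643] [-0.724, 2.429, -1.335] 472.1591559875628 [-0.11342386  0.          0.          0.          0.        ]
{'time': 0.1, 'joint_positions': array([ 1.2470833 ,  0.32172149, -0.07007513,  1.45157712,  0.02260155,
        1.37082507, -0.05689765]), 'qd': array([ 0.00092016, -0.0013009 , -0.00063949, -0.00303926, -0.00153668,
        0.00174422,  0.00113592]), 'joint_torque': array([ 1.41932554e-05, -4.92571127e+01, -4.05706661e-01, -3.13399887e+01,
       -6.41513988e-02,  3.95014929e-02,  9.19560262e-05]), 'position': array([ 0.2151831 , -0.61274942,  0.19337655]), 'tool_rot': array([-3.09520373e+00, -5.27864148e-01,  6.15902495e-04]), 'ft_force': array([ 0.35315078,  0.40426679, -0.33929406]), 'torque': array([-0.01569263,  0.00052484, -0.02738332]), 'grip_width': 0.9998350249787458}
```

View pics/top0.png

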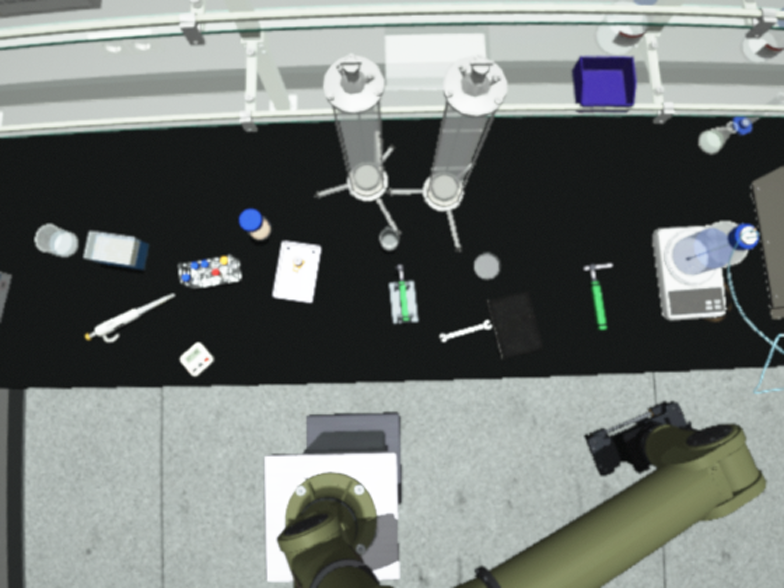

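View pics/side0.png

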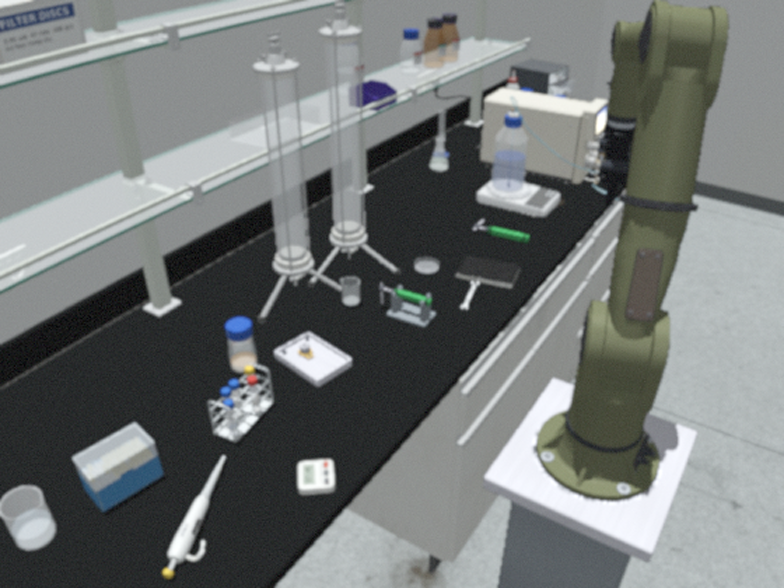

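Top view (at 1.4x): the jig with the brass ring is at (297,270). The bottle is at (255,222), the beaker at (389,238) and the timer at (197,358). There are two green picks: one in the grey cradle at (404,300), and one lying loose on the bench at (598,300). The cradled one fits the description. I'll confirm it in an enlarged crop.

Run:
```python
from h import *
def avg(n,k=6):
    d=cam(n); a=[d['image'].astype(float)]+[cam(n)['image'].astype(float) for _ in range(k-1)]
    d['image']=np.mean(a,0).round().astype(np.uint8); return d
t,s=avg('top'),avg('side')
import pickle; pickle.dump((t,s),open('ref.pkl','wb'))
def c(d,x,y,w,h,k): return cv2.resize(d['image'][y:y+h,x:x+w,::-1],(400,300),interpolation=cv2.INTER_CUBIC)
A=np.vstack([np.hstack([c(t,185,165,64,48,6),c(t,260,182,64,48,6)]),np.hstack([c(s,190,230,64,48,6),c(s,260,190,64,48,6)])])
cv2.imwrite('pics/crop1.png',A)
```

```text
(no output)
```

View pics/crop1.png

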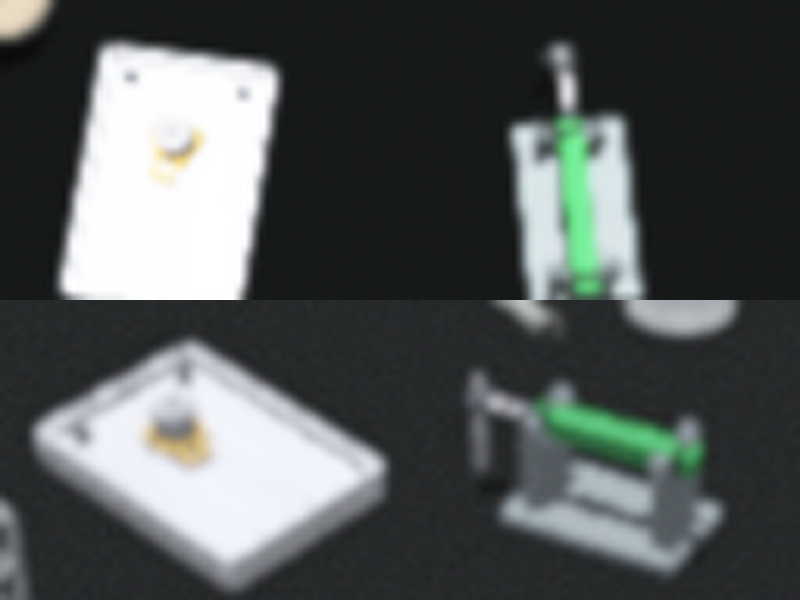

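The crop shows the cradled pick at top (404,300), hook leg down, with its handle lying in both slots. The loose one lies on the bench without a cradle. Next I'll measure both handle lengths, the jig, the shaft, the ring and the hook.

```bash
cat > m.py <<'E'
from h import *
import pickle
t,s=pickle.load(open('ref.pkl','rb'))
def rect(m,d,z):
    c=max(cv2.findContours(m.astype(np.uint8),0,1)[0],key=cv2.contourArea)
    P=np.array([onz(d,p[0],z)[:2] for p in c]).astype(np.float32)*1000
    return c,cv2.minAreaRect(P),cv2.boxPoints(cv2.minAreaRect(P))
im=t['image'].astype(int); g=(im[...,1]-np.maximum(im[...,0],im[...,2]))>35
for nm,x0,x1,z in(('cradled',270,310,.059),('loose',400,450,.012)):
    m=np.zeros_like(g); m[180:245,x0:x1]=g[180:245,x0:x1]
    print(nm,rect(m,t,z)[1])
m=np.zeros_like(g); m[165:225,192:235]=im[165:225,192:235].min(2)>120
c,r,b=rect(m,t,.019); print('jig',r,b.round(1).tolist())
m=np.zeros_like(g); m[190:240,270:310]=im[190:240,270:310].min(2)>110
c,r,b=rect(m,t,.008); print('foot',r)
# hook and side view handle
sm=s['image'].astype(int); gs=(sm[...,1]-np.maximum(sm[...,0],sm[...,2]))>30
ys,xs=np.nonzero(gs[190:240,270:320]); print('side green x',xs.min()+270,xs.max()+270)
print('hooktop tri',tri(t,(285.6,190.8),s,(272.5,202.8)))
print('shaft top',onz(t,(185+173/6.25,165+133/6.25),.0325), tri(t,(185+173/6.25,165+133/6.25),s,(190+175/6.25,230+107/6.25)))
for im_,d,b,n in((im,t,(192,170,232,222),'t'),(sm,s,(195,232,250,280),'s')):
    o=(im_[...,0]-im_[...,2])>28; o2=np.zeros_like(o); o2[b[1]:b[3],b[0]:b[2]]=o[b[1]:b[3],b[0]:b[2]]
    ys,xs=np.nonzero(o2); P=np.array([onz(d,p,.0165)[:2]*1000 for p in zip(xs,ys)]); print(n,len(P),P.round(0).tolist())
E
python3 m.py
```

```text
Traceback (most recent call last):
  File "m.py", line 11, in <module>
    print(nm,rect(m,t,z)[1])
             ~~~~^^^^^^^
  File "m.py", line 6, in rect
    P=np.array([onz(d,p[0],z)[:2] for p in c]).astype(np.float32)*1000
                ~~~^^^^^^^^^^
  File "h.py", line 9, in onz
    o,r=ray(d,p); return o+r*(z-o[2])/r[2]
                                      ~^^^
IndexError: invalid index to scalar variable.
```

```bash
sed -i "s/d=get_image(n); /d=get_image(n); d['rotation']=cv2.Rodrigues(np.array(d['rotation'],float))[0]; /" h.py
sed -i "s/^def rect/for q in (t,s): q['rotation']=cv2.Rodrigues(np.array(q['rotation'],float))[0] if np.size(q['rotation'])==3 else q['rotation']\ndef rect/" m.py; python3 m.py
```

```text
cradled ((515.4229736328125, -189.47303771972656), (91.66647338867188, 14.653511047363281), 4.502435207366943)
loose ((494.09149169921875, -675.8964233398438), (121.0881118774414, 24.24312973022461), 4.687173843383789)
jig ((599.6712036132812, 70.52009582519531), (102.17205810546875, 145.8076629638672), 79.9519271850586) [[519.0, 32.900001525878906], [662.5, 7.5], [680.4000244140625, 108.0999984741211], [536.7999877929688, 133.5]]
foot ((517.446044921875, -190.4031524658203), (99.64311218261719, 61.413970947265625), 4.075097560882568)
side green x 282 308
hooktop tri (array([ 0.59433427, -0.18415823,  0.06234462]), np.float64(0.0004776731557192019))
shaft top [0.62242673 0.06463638 0.0325    ] (array([0.62293083, 0.06525329, 0.02693748]), np.float64(0.0012017477748527527))
t 27 [[626.0, 56.0], [626.0, 52.0], [622.0, 56.0], [622.0, 52.0], [620.0, 77.0], [619.0, 59.0], [619.0, 56.0], [616.0, 77.0], [616.0, 73.0], [616.0, 66.0], [616.0, 63.0], [616.0, 59.0], [615.0, 56.0], [613.0, 77.0], [612.0, 73.0], [612.0, 70.0], [612.0, 66.0], [612.0, 63.0], [612.0, 59.0], [609.0, 70.0], [609.0, 66.0], [609.0, 63.0], [606.0, 80.0], [606.0, 77.0], [602.0, 77.0], [602.0, 73.0], [602.0, 70.0]]
s 42 [[633.0, 73.0], [615.0, 61.0], [613.0, 59.0], [632.0, 78.0], [630.0, 76.0], [627.0, 75.0], [614.0, 66.0], [612.0, 65.0], [609.0, 63.0], [629.0, 82.0], [626.0, 80.0], [624.0, 78.0], [621.0, 77.0], [619.0, 75.0], [616.0, 73.0], [614.0, 72.0], [611.0, 70.0], [609.0, 69.0], [606.0, 67.0], [623.0, 84.0], [621.0, 82.0], [618.0, 80.0], [616.0, 79.0], [613.0, 77.0], [611.0, 76.0], [608.0, 74.0], [606.0, 72.0], [603.0, 71.0], [601.0, 69.0], [615.0, 84.0], [613.0, 83.0], [610.0, 81.0], [608.0, 79.0], [605.0, 78.0], [603.0, 76.0], [600.0, 74.0], [598.0, 73.0], [607.0, 85.0], [605.0, 83.0], [602.0, 81.0], [600.0, 80.0], [597.0, 78.0]]
```

```bash
cat >> m.py <<'E'
print('-----')
ax=np.array([594.3,-184.2])/1000
# leg bottom height: intersect side ray with leg axis
for p in((273.3,217.5),(273.3,216),(272.6,203)):
    o,r=ray(s,p); A=np.c_[r,[0,0,-1]]; sol=np.linalg.lstsq(A,np.r_[ax,0]-o,rcond=None)[0]; print('leg z',sol[1], (o+sol[0]*r)[:2])
print('bottle cap',onz(t,(178.6,155.7),.111),'beaker',onz(t,(389/1.4,238/1.4),.03),'timer',onz(t,(197/1.4,358/1.4),.016))
sh=np.array([623.2,65.3])
for d,b,n in((t,(192,170,232,222),'t'),(s,(195,232,250,280),'s')):
    i=d['image'].astype(float); sat=np.clip(i[...,0]-i[...,2]-8,0,None)
    tip=np.array([onz(d,(x,y),.0165)[:2]*1000 for y in range(b[1],b[3]) for x in range(b[0],b[2])]); w=sat[b[1]:b[3],b[0]:b[2]].ravel()
    v=tip-sh; rr=np.hypot(*v.T); k=(rr>13)&(rr<33)&(v[:,0]<-5)
    c=(w[k,None]*v[k]).sum(0)/w[k].sum(); print(n,'eye dir',c,np.degrees(np.arctan2(-c[1],-c[0])),'npix',(w[k]>10).sum())
    print(sat[b[1]+8:b[1]+36,b[0]+5:b[0]+40].astype(int) if n=='t' else '')
E
python3 m.py | sed -n '/-----/,$p'
```

```text
-----
leg z 0.004215769512418776 [ 0.59246163 -0.18546054]
leg z 0.010245206699544738 [ 0.5924115  -0.18549479]
leg z 0.06151176173085038 [ 0.59388474 -0.18448554]
bottle cap [0.71287392 0.16283519 0.111     ] beaker [ 0.67327315 -0.16021846  0.03      ] timer [0.39179956 0.3178196  0.016     ]
t eye dir [-14.97510573   7.84880373] -27.660086577919653 npix 18
[[ 0  0  0  0  0  0  0  0  0  0  0  0  0  0  0  0  0  0  0  0  0  0  0  0
   0  0  0  0  0  0  0  0  0  0  0]
 [ 0  0  0  0  0  0  0  0  0  0  0  0  0  0  0  0  0  0  0  0  0  0  0  0
   0  0  0  0  0  0  0  0  0  0  0]
 [ 0  0  0  0  0  0  0  0  0  0  0  0  0  0  0  0  0  0  0  0  0  0  0  0
   0  0  0  0  0  0  0  0  0  0  0]
 [ 0  0  0  0  0  0  0  0  0  0  0  0  0  0  0  0  0  0  0  0  0  0  0  0
   0  0  0  0  0  0  0  0  0  0  0]
 [ 0  0  0  0  0  0  0  0  0  0  0  0  0  0  0  0  0  0  0  0  0  0  0  0
   0  0  0  0  0  0  0  0  0  0  0]
 [ 0  0  0  0  0  0  0  0  0  0  0  0  0  0  0  0  0  0  0  0  0  0  0  0
   0  0  0  0  0  0  0  0  0  0  0]
 [ 0  0  0  0  0  0  0  0  0  0  0  0  0  0  0  0  0  0  0  0  0  0  0  0
   0
[... 1707 characters left out ...]
  0  0  0  0  0  0  0  0  0  0  0  0  0  0  0  0
   0  0  0  0  0  0  0  0  0  0  0]
 [ 0  0  0  0  0  0  0  0  0  0  0  0  0  0  0  0  0  0  0  0  0  0  0  0
   0  0  0  0  0  0  0  0  0  0  0]
 [ 0  0  0  0  0  0  0  0  0  0  0  0  0  0  0  0  0  0  0  0  0  0  0  0
   0  0  0  0  0  0  0  0  0  0  0]
 [ 0  0  0  0  0  0  0  0  0  0  0  0  0  0  0  0  0  0  0  0  0  0  0  0
   0  0  0  0  0  0  0  0  0  0  0]
 [ 0  0  0  0  0  0  0  0  0  0  0  0  0  0  0  0  0  0  0  0  0  0  0  0
   0  0  0  0  0  0  0  0  0  0  0]
 [ 0  0  0  0  0  0  0  0  0  0  0  0  0  0  0  0  0  0  0  0  0  0  0  0
   0  0  0  0  0  0  0  0  0  0  0]]
s eye dir [-16.38118447  10.56843811] -32.82837384717864 npix 25
```

```bash
python3 -m jog '[[50,65,0,-0.1],[90,110,0,-0.2],[130,160,0,-0.262],[170,210,0,-0.262],[210,265,0,-0.262],[250,320,0,-0.262],[285,375,0,-0.262],[320,424,-20,-0.262]]' 0.2 40
```

```text
time: 1.7
position: [0.5184, -0.2149, 0.1827]
tool_rot: [3.138, 0.119, 0.004]
ft_force: [1.3, -0.3, -0.9]
grip_width: 0.6
```

Eye hole in the top image: about (211.0,191.4). Now I'll descend onto the handle, grip it and lift.

```bash
python3 -m jog '[[0,0,-20,0],[0,0,-60,0],[0,0,-100,0],[0,0,-130,0],[0,0,-141,0],[0,0,-141,0],[0,0,-141,0],[0,0,-141,0]]' 0.2 40; python3 -m jog '[[0,0,0,0],[0,0,0,0],[0,0,0,0],[0,0,0,0],[0,0,0,0],[0,0,0,0],[0,0,0,0],[0,0,0,0]]' -1 50
python3 - <<'E'
from h import *
import pickle
t=cam('top')
print('eye',onz(t,(211,191.4),.0143), 'shaft px',proj(t,[.6235,.0655,.0325]))
E
```

```text
time: 2.7
position: [0.5176, -0.2168, 0.0418]
tool_rot: [3.138, 0.119, 0.003]
ft_force: [-0.4, -0.6, -0.4]
grip_width: 0.603
time: 3.7
position: [0.5166, -0.2163, 0.0404]
tool_rot: [3.139, 0.119, -0.0]
ft_force: [0.1, -1.4, -0.1]
grip_width: 0.008
eye [0.60792362 0.07370576 0.0143    ] shaft px [212.42758412 185.97903195]
```

The first call fell short, so the fingers closed beside the handle. I'll take a look.

Run:
```python
from h import *
t,s=cam('top'),cam('side')
def c(d,x,y): return cv2.resize(d['image'][y:y+60,x:x+80,::-1],(400,300),interpolation=cv2.INTER_CUBIC)
cv2.imwrite('pics/c2.png',np.hstack([c(t,250,180),c(s,250,180)]))
```

```text
(no output)
```

View pics/c2.png

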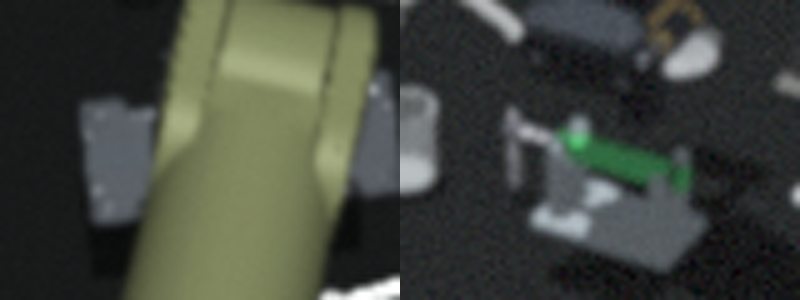

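The pick still lies in its cradle, in side view at roughly (620,155) in the crop, and the fingers are beside it. I'll go up and over, then recheck the handle in the side view.

```bash
python3 -m jog '[[0,0,30,0],[0,0,60,0],[5,8,60,0],[12,20,60,0],[18,28,60,0],[18,28,60,0],[18,28,60,0],[18,28,60,0]]' 0.2 50
python3 - <<'E'
from h import *
import pickle
t,s=pickle.load(open('ref.pkl','rb'))
d=cam('side'); 
for q in (s['image'],d['image']):
    q=q[190:240,270:320].astype(int); g=(q[...,1]-np.maximum(q[...,0],q[...,2]))>30; c=max(cv2.findContours(g.astype(np.uint8),0,1)[0],key=cv2.contourArea); print(cv2.minAreaRect(c),g.sum())
print(get_state()['position'])
E
```

```text
time: 4.85
position: [0.5342, -0.1889, 0.1002]
tool_rot: [3.139, 0.118, -0.001]
ft_force: [0.0, 0.3, -0.4]
grip_width: 0.598
((24.62264060974121, 21.32075309753418), (27.1973876953125, 6.31858491897583), 15.945395469665527) 137
((21.99056625366211, 21.283016204833984), (22.115049362182617, 4.944979667663574), 15.945395469665527) 99
[ 0.53425919 -0.1888399   0.10022023]
```

```bash
python3 -m jog '[[0,0,-25,0],[0,0,-50,0],[0,0,-67,0],[0,0,-67,0],[0,0,-67,0],[0,0,-67,0],[0,0,-67,0],[0,0,-67,0]]' 0.2 50; python3 -m jog '[[0,0,0,0],[0,0,0,0],[0,0,0,0],[0,0,0,0],[0,0,0,0],[0,0,0,0],[0,0,0,0],[0,0,0,0]]' -1 50
```

```text
time: 5.9
position: [0.5348, -0.1884, 0.0338]
tool_rot: [3.139, 0.119, 0.001]
ft_force: [0.0, -0.3, -0.6]
grip_width: 0.601
time: 6.9
position: [0.5345, -0.1883, 0.0334]
tool_rot: [3.139, 0.119, -0.0]
ft_force: [-0.8, -0.0, 0.2]
grip_width: 0.006
```

The jaws shut on nothing, so I need a look before going further.

Run:
```python
from h import *
t,s=cam('top'),cam('side')
P=get_state()['position']; print(proj(t,P),proj(s,P), proj(s,P+[0,0,.1]))
def c(d,x,y): return cv2.resize(d['image'][y:y+90,x:x+90,::-1],(400,400),interpolation=cv2.INTER_CUBIC)
cv2.imwrite('pics/c3.png',np.hstack([c(t,240,170),c(s,240,150)]))
```

```text
[287.27629407 209.63623243] [288.40129688 215.04754041] [288.62692169 188.56597856]
```

View pics/c3.png

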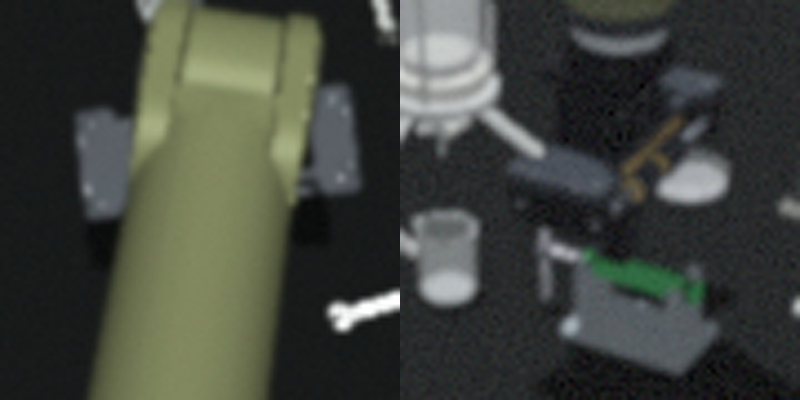

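Run:
```python
from h import *
s=cam('side'); a=np.mean([cam('side')['image'].astype(float) for _ in range(4)],0)
g=(255*(a/255)**0.45).astype(np.uint8)[165:235,255:325,::-1]
g=cv2.resize(g,(700,700),interpolation=cv2.INTER_CUBIC)[60:660]
P=np.array([.5345,-.1883,.0334])
for q in (P,P+[0,0,.019],P+[0,0,.07],P+[0,.015,0],P+[0,-.015,0]):
    u=proj(s,q); cv2.circle(g,(int((u[0]-255)*10+5),int((u[1]-165)*10+5-60)),5,(0,0,255),1)
cv2.imwrite('pics/c4.png',g)
```

```text
(no output)
```

View pics/c4.png

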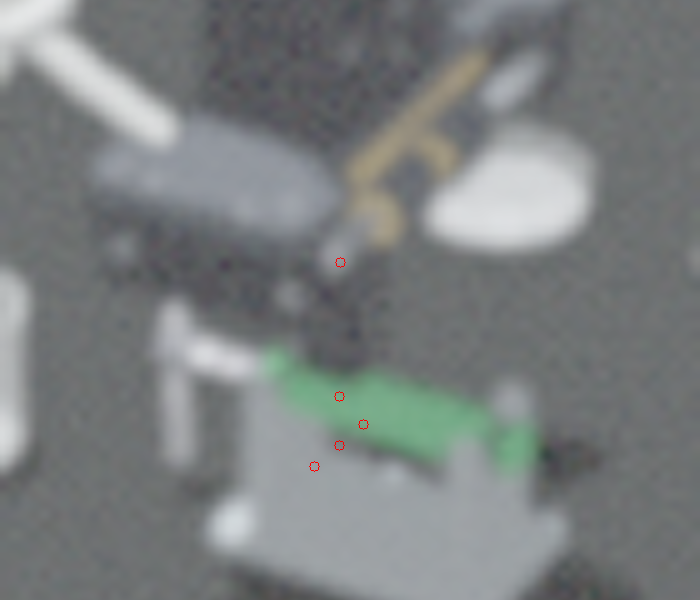

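Run:
```python
from h import *
import pickle
t,s=pickle.load(open('ref.pkl','rb'))
for d in(t,s): d['rotation']=cv2.Rodrigues(np.array(d['rotation']))[0]
for n,d in(('t',t),('s',s)):
    i=d['image'].astype(int); g=((i[...,1]-np.maximum(i[...,0],i[...,2]))>30)
    b=(180,245,270,310) if n=='t' else (190,240,270,320)
    m=np.zeros_like(g); m[b[0]:b[1],b[2]:b[3]]=g[b[0]:b[1],b[2]:b[3]]
    c=max(cv2.findContours(m.astype(np.uint8),0,1)[0],key=cv2.contourArea); print(n,cv2.minAreaRect(c),'pred',proj(d,[.5154,-.1895,.055]),proj(d,[.561,-.186,.055]),proj(d,[.4695,-.193,.055]))
    print(cv2.boxPoints(cv2.minAreaRect(c)).round(1).tolist())
st=get_state(); print(st['position'],st['joint_positions'],st['grip_width'],st['ft_force'])
```

```text
t ((288.0000305175781, 214.50001525878906), (27.53571128845215, 4.8373541831970215), 82.87498474121094) pred [287.92435789 214.58158711] [286.45663257 201.04679786] [289.40567104 228.32000688]
[[283.8999938964844, 201.10000610351562], [288.70001220703125, 200.5], [292.1000061035156, 227.89999389648438], [287.29998779296875, 228.5]]
s ((294.6226501464844, 211.32077026367188), (27.1973876953125, 6.31858491897583), 15.945395469665527) pred [293.65494034 211.07770688] [281.22701003 207.40707336] [306.46549466 214.86558253]
[[280.70001220703125, 210.60000610351562], [282.3999938964844, 204.5], [308.6000061035156, 212.0], [306.79998779296875, 218.10000610351562]]
[ 0.53457056 -0.18833879  0.03340005] [ 0.63345287  0.3074365  -0.39394701  1.82979776  0.13597505  1.03071948
 -1.30899391] 0.005502108832314012 [ 0.17806491  0.44494515 -0.60377689]
```

The geometry agrees between the cameras, but the visible fingers seem to end at the handle's top. I'll raise the hand, open it and check the real fingertip position against the reported TCP.

```bash
python3 -m jog '[[0,0,0,0],[0,0,0,0],[0,0,0,0],[0,0,15,0],[0,0,35,0],[0,0,50,0],[0,0,50,0],[0,0,50,0]]' 0.2 50
python3 - <<'E'
from h import *
s=cam('side'); a=np.mean([cam('side')['image'].astype(float) for _ in range(4)],0)
g=(255*(a/255)**0.45).astype(np.uint8)[155:230,250:330,::-1]
g=cv2.resize(g,(800,750),interpolation=cv2.INTER_CUBIC)[:600]
P=np.array(get_state()['position']); print(P)
for q in (P,P+[0,0,.07],P+[-.002,.026,0],P+[.002,-.026,0]):
    u=proj(s,q); cv2.circle(g,(int((u[0]-250)*10+5),int((u[1]-155)*10+5)),5,(0,0,255),1)
cv2.imwrite('pics/c5.png',g)
E
```

```text
time: 8.25
position: [0.5342, -0.1883, 0.0831]
tool_rot: [-3.139, -0.119, 0.001]
ft_force: [0.6, -0.9, -0.9]
grip_width: 0.599
[ 0.53412221 -0.18816928  0.0827423 ]
```

View pics/c5.png

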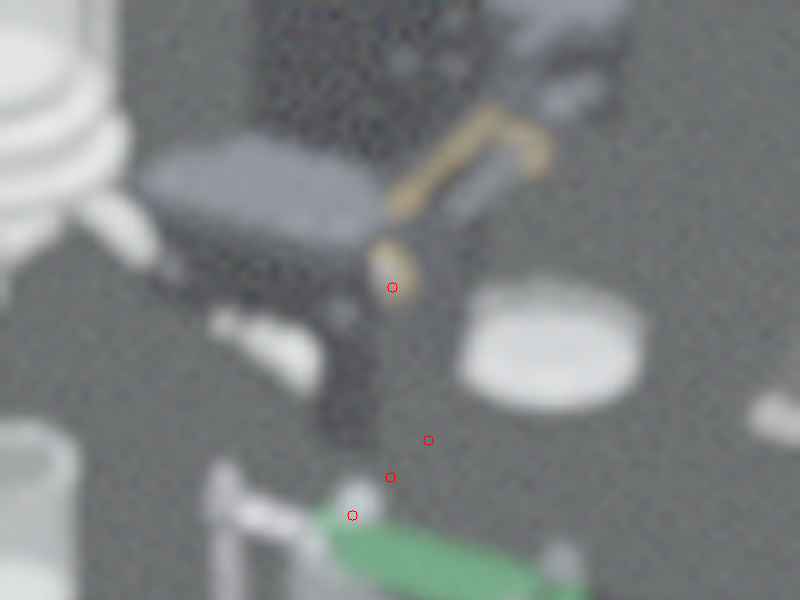

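Run:
```python
from h import *
t,s=cam('top'),cam('side')
a=tri(t,(256.9,195.2),s,(264.5,189)); b=tri(t,(260.3,219.5),s,(287.5,194)); print(a,b)
m=(a[0]+b[0])/2; u=np.array([-.0757,.997,0]); print('centre',m-.095*u)
for z in(.1,.13,.16): print(z,[onz(t,p,z)[:2].round(3) for p in((256.9,195.2),(260.3,219.5),(318.4,189.1),(321.1,212.8),(289.2,204.2))])
```

```text
(array([ 0.56382575, -0.09502876,  0.16851431]), np.float64(0.0043512121383376)) (array([ 0.48835256, -0.10410284,  0.1711558 ]), np.float64(0.005398658379118441))
centre [ 0.53328065 -0.1942808   0.16983506]
0.1 [array([ 0.577, -0.09 ]), array([ 0.497, -0.099]), array([ 0.591, -0.29 ]), array([ 0.513, -0.295]), array([ 0.544, -0.194])]
0.13 [array([ 0.572, -0.092]), array([ 0.495, -0.101]), array([ 0.586, -0.287]), array([ 0.51 , -0.292]), array([ 0.54 , -0.193])]
0.16 [array([ 0.567, -0.093]), array([ 0.492, -0.102]), array([ 0.581, -0.283]), array([ 0.507, -0.289]), array([ 0.536, -0.192])]
```

The evidence agrees: the real fingertips are about 28 mm higher than the reported TCP. The visible finger end is 7 to 8 px too high, the body is about 30 mm too high, and I got no contact and no grip at a reported 33 mm. X and y fit to within about 5 mm. I'll go lower, watching the force.

```bash
python3 -m jog '[[0,0,-25,0],[0,0,-50,0],[0,0,-60,0],[0,0,-65,0],[0,0,-69,0],[0,0,-73,0],[0,0,-73,0],[0,0,-73,0]]' 0.2 20; python3 -m jog '[[0,0,0,0],[0,0,0,0],[0,0,0,0],[0,0,0,0],[0,0,0,0],[0,0,0,0],[0,0,0,0],[0,0,0,0]]' -1 20
```

```text
time: 9.6
position: [0.5348, -0.1884, 0.0107]
tool_rot: [3.139, 0.119, 0.001]
ft_force: [-0.5, -0.1, 0.0]
grip_width: 0.6
time: 10.6
position: [0.5346, -0.1883, 0.0104]
tool_rot: [3.139, 0.119, -0.0]
ft_force: [0.5, 0.9, 0.0]
grip_width: 0.164
```

Gripped: opening 0.164 × 87 mm = 14.3 mm, as expected. I'll lift out and carry the pick to above the eye.

```bash
python3 -m jog '[[0,0,15,0],[0,0,45,0],[0,0,75,0],[2,30,85,-0.08],[6,75,85,-0.2],[10,120,85,-0.3],[14,165,85,-0.4],[17,210,85,-0.48]]' -1 55; python3 -m jog '[[2,40,0,-0.05],[4,70,0,-0.07],[4,79,0,-0.07],[4,79,-20,-0.07],[4,79,-40,-0.07],[4,79,-40,-0.07],[4,79,-40,-0.07],[4,79,-40,-0.07]]'
```

```text
time: 11.6
position: [0.552, 0.023, 0.0966]
tool_rot: [3.077, -0.635, 0.002]
ft_force: [0.4, 0.3, -1.0]
grip_width: 0.156
time: 12.6
position: [0.5562, 0.1005, 0.056]
tool_rot: [-3.053, 0.739, -0.002]
ft_force: [0.4, -0.7, -1.4]
grip_width: 0.156
```

```bash
cat > look.py <<'E'
from h import *
import sys
f=sys.argv[1]
def avg(n,k=4):
    d=cam(n); d['image']=np.mean([d['image'].astype(float)]+[cam(n)['image'].astype(float) for _ in range(k-1)],0).round().astype(np.uint8); return d
t,s=avg('top'),avg('side')
def c(d,x,y,w=40,h=60): return cv2.resize(d['image'][y:y+h,x:x+w,::-1],(400,600),interpolation=cv2.INTER_CUBIC)
cv2.imwrite('pics/'+f,np.hstack([c(t,192,168),c(s,198,220)]))
import pickle; pickle.dump((t,s),open('now.pkl','wb'))
E
python3 look.py h1.png
```

```text
(no output)
```

View pics/h1.png

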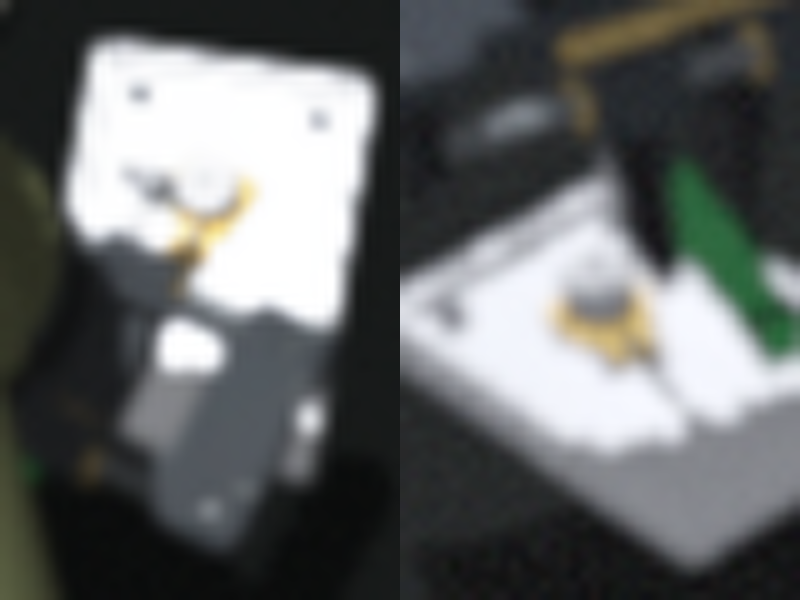

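Run:
```python
from h import *
import pickle
t,s=pickle.load(open('now.pkl','rb'))
st=get_state();P=np.array(st['position']);R=cv2.Rodrigues(st['tool_rot'])[0];print(P,R[:,0])
x=R[:,0]
for nm,d in(('t',t),('s',s)):
    print(nm,[(k,proj(d,P+x*k/1000+[0,0,.042]).round(1).tolist()) for k in(-66,0,26,59)],'hookend',proj(d,P+x*.0585+[0,0,-.004]))
    i=d['image'].astype(int); g=((i[...,1]-np.maximum(i[...,0],i[...,2]))>22)
    m=np.zeros_like(g); m[200:330,150:275]=g[200:330,150:275]
    c=max(cv2.findContours(m.astype(np.uint8),0,1)[0],key=cv2.contourArea); print(cv2.boxPoints(cv2.minAreaRect(c)).round(1).tolist())
```

```text
[0.5556211  0.10071144 0.05552151] [ 8.89699987e-01 -4.56545625e-01  1.57811620e-04]
t [(-66, [189.1, 221.7]), (0, [198.3, 203.4]), (26, [201.9, 196.2]), (59, [206.5, 187.2])] hookend [208.97528601 189.67504169]Traceback (most recent call last):
  File "<stdin>", line 10, in <module>
ValueError: max() iterable argument is empty
```

Run:
```python
from h import *
import pickle
t,s=pickle.load(open('now.pkl','rb'))
st=get_state();P=np.array(st['position']);x=cv2.Rodrigues(st['tool_rot'])[0][:,0]
d=s
print([(k,(10*(proj(d,P+x*k/1000+[0,0,.042])-[198,220])).round().tolist()) for k in(-66,0,26,59)],'hookend',10*(proj(d,P+x*.0585+[0,0,-.004])-[198,220]))
print('fingers',10*(proj(d,P+[0,0,.028])-[198,220]))
i=d['image'].astype(int); g=((i[...,1]-np.maximum(i[...,0],i[...,2]))>22)
m=np.zeros_like(g); m[200:330,180:300]=g[200:330,180:300]
c=max(cv2.findContours(m.astype(np.uint8),0,1)[0],key=cv2.contourArea); print((10*(cv2.boxPoints(cv2.minAreaRect(c))-[198,220])).round(1).tolist())
j=s['image'][220:262,205:232].astype(int).mean(2).astype(int)
j=t['image'][178:200,198:222].astype(int).mean(2).astype(int); print(j)
```

```text
[(-66, [385.0, 342.0]), (0, [284.0, 214.0]), (26, [247.0, 166.0]), (59, [201.0, 108.0])] hookend [212.83123731 236.47650939]
fingers [287.36111266 254.36509916]
[[245.9, 197.3], [287.3, 164.1], [413.2, 321.5], [371.7, 354.6]]
[[ 28  84 186 238 248 252 251 237 235 250 254 254 254 254 254 254 254 254
  254 254 254 254 254 254]
 [ 31 103 212 244 246 253 254 252 252 254 254 254 254 254 254 254 254 254
  254 255 255 255 255 254]
 [ 33 113 223 247 247 253 254 254 254 254 254 254 254 254 254 254 254 254
  254 254 255 255 255 254]
 [ 38 121 229 250 250 253 254 254 254 254 254 254 254 254 254 254 254 254
  254 255 255 255 255 254]
 [ 51 138 231 250 252 254 254 254 254 254 254 254 254 253 253 254 254 254
  254 255 255 255 255 255]
 [ 67 158 231 249 252 253 252 252 253 253 254 253 252 251 251 252 253 254
  254 254 255 255 255 255]
 [ 85 185 236 247 252 251 236 235 243 245 247 248 248 248 248 249 250 251
  252 254 254 255 255 255]
 [104 212 243 246 252 248 218 203 214 211 207 227 242 244 240 245 246 239
  242 250 254 255 255 255]
 [117 226 247 247 253 252 239 215 193 176 155 197 238 243 239 244 
[... 648 characters left out ...]
31  51  69  74  80  83  93 113 135 135 114 102 124 196 247 254 254
  255 255 255 255 255 255]
 [ 28  22  27  41  57  71  77  80  85  86  86  82  92 140 215 250 254 255
  255 255 255 255 255 255]
 [ 26  19  21  30  47  64  74  78  80  81  83  82 114 193 243 253 254 255
  255 255 255 255 255 255]
 [ 24  18  20  27  37  57  73  77  78  79  80  90 130 204 244 252 254 254
  255 255 254 254 254 255]
 [ 23  18  21  26  31  45  62  71  77  78  79  92 121 167 211 237 249 253
  254 253 251 252 253 254]
 [ 21  18  21  25  28  34  44  57  66  70  77  86 102 126 151 178 209 232
  240 230 205 216 240 251]
 [ 19  18  23  26  28  33  47  59  59  62  91 121 126 113 111 130 148 162
  162 141 118 127 166 213]]
```

```bash
python3 -m jog '[[0,0,-8,0],[0,0,-15,0],[0,0,-15,0],[0,0,-15,0],[0,0,-15,0],[0,0,-15,0],[0,0,-15,0],[0,0,-15,0]]'; python3 look.py h2.png
python3 - <<'E'
import pickle,numpy as np,cv2
r=pickle.load(open('ref.pkl','rb')); n=pickle.load(open('now.pkl','rb'))
o=[]
for k,(x,y) in((0,(192,168)),(1,(198,220))):
    a=r[k]['image'][y:y+60,x:x+40].astype(float); b=n[k]['image'][y:y+60,x:x+40].astype(float)
    o.append(cv2.resize(np.clip(128+(b-a),0,255).astype(np.uint8)[:,:,::-1],(400,600),interpolation=cv2.INTER_CUBIC))
    o.append(cv2.resize(n[k]['image'][y:y+60,x:x+40,::-1],(400,600),interpolation=cv2.INTER_CUBIC))
A=np.vstack([np.hstack([o[1][100:400],o[0][100:400]]),np.hstack([o[3][100:400],o[2][100:400]])]); cv2.imwrite('pics/h2d.png',A)
E
```

```text
time: 14.0
position: [0.5556, 0.1007, 0.0405]
tool_rot: [3.054, -0.738, 0.0]
ft_force: [-0.4, -0.7, -0.4]
grip_width: 0.155
```

View pics/h2d.png

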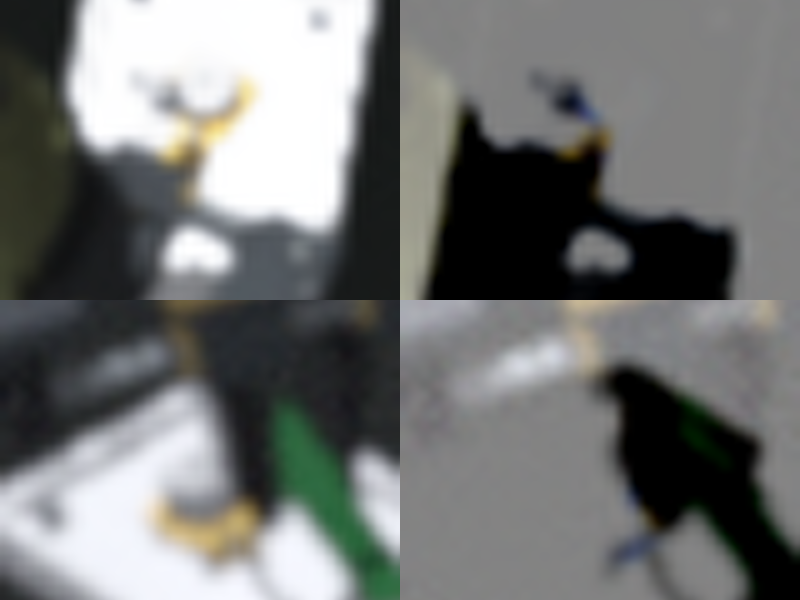

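Run:
```python
import pickle,numpy as np
np.set_printoptions(linewidth=220)
r=pickle.load(open('ref.pkl','rb')); n=pickle.load(open('now.pkl','rb'))
d=[n[k]['image'].astype(int)[...,1]-r[k]['image'].astype(int)[...,1] for k in(0,1)]
print('side cols 212..236 rows 232..282'); 
for y in range(232,282): print(y,' '.join('%4d'%v for v in d[1][y,212:237]))
print('top cols 200..218 rows 182..200 (diff | blue now)')
for y in range(182,200): print(y,' '.join('%4d'%v for v in d[0][y,200:219]),' | ',' '.join('%3d'%v for v in n[0]['image'][y,204:219,2]))
```

```text
side cols 212..236 rows 232..282
232   -1    3   14   26   20    8    4   -3    0   -3    1    1    0    4    7   17   21   14   12    0    6    8   15   14    5
233   24   25   28   36   35   20    5    2    1   -2    2    8    3    3    5    5    4    6   -4  -11  -16   -9   -4    1   -1
234   54   61   46   41   44   27   11   -2    3    0    2    0    0    1    4   -2   -2   -6  -12  -17  -19  -15  -10   -1    1
235   83   82   59   46   45   34   10   -4   -9   -8    3    3    1    1   -1    3   -5   -4   -8   -8  -21  -18  -11   -2   -1
236   71   69   50   40   35   20  -12  -45  -63  -48  -29   -9    2    0    1   -3   -3   -2   -5  -11  -14  -12  -10   -5    2
237   45   37   23   14    7  -21  -62 -104 -127 -116  -90  -54  -18  -10    2   -1   -4   -4   -7   -5  -12  -12   -9   -5    2
238   17    6    3   -1  -15  -46  -80 -121 -157 -162 -149 -113  -70  -31   -5   -3   -3   -3   -5   -7   -5  -16  -11   -1    4
239    1    4    2    2   -8  -36  -60  -94 -138 -170 -178 -162 -130  -86  -52  -24   -8   -1   -4  -10  -15  -13  -12    0    1
240    0    3    3    3   -2  -12  
[... 7666 characters left out ...]
  90  89  86  86 123 220 252 255 255 255 255 255
196 -233 -233 -224 -208 -190 -178 -175 -174 -172 -163 -143  -96  -23   -2    0    1    0    0    0  |   69  82  85  86  88  91  97 144 231 253 255 255 255 255 255
197 -234 -235 -228 -218 -198 -182 -175 -175 -173 -165 -137  -92  -34   -8   -1    0   -1    0    0  |   59  77  84  85  86  87  99 148 220 248 253 254 255 255 255
198 -236 -234 -230 -223 -210 -193 -183 -178 -174 -170 -152 -120  -81  -44  -18   -7   -4   -3   -3  |   46  64  74  81  86  85  94 128 175 214 239 249 252 253 253
199 -236 -233 -229 -226 -219 -207 -197 -190 -181 -170 -158 -144 -124 -102  -78  -57  -39  -32  -41  |   36  47  58  69  78  88 100 114 136 158 182 204 222 228 220
```

Run:
```python
from h import *
import pickle
t,s=pickle.load(open('now.pkl','rb'))
P=np.array([.5556,.1007,.0405]);x=np.array([.8897,-.4565,0])
for z in(.095,.065,.037): 
    q=P+x*.0585; q[2]=z; print(z,q[:2],'top',proj(t,q),'side',proj(s,q))
print(tri(t,(208.3,187.6),s,(220.3,243)),tri(t,(205.8,185.8),s,(219.5,237)))
for z in(.095,.08,.065): print(z,onz(t,(208.5,187.7),z),onz(t,(205.8,185.8),z))
print('eye',proj(t,[.607,.0736,.0165]),proj(s,[.607,.0736,.0165]),'shaft',proj(t,[.6232,.0653,.0325]))
```

```text
0.095 [0.60764745 0.07399475] top [206.57131102 187.44743045] side [218.19222514 231.55857186]
0.065 [0.60764745 0.07399475] top [208.24917726 189.00482382] side [218.95331092 239.94758621]
0.037 [0.60764745 0.07399475] top [209.74768721 190.39549394] side [219.65141424 247.59641468]
(array([0.61031677, 0.07323541, 0.05358424]), np.float64(0.009563264522018411)) (array([0.61080544, 0.07621543, 0.07745548]), np.float64(0.012974341919422698))
0.095 [0.60662171 0.06767011 0.095     ] [0.61318288 0.07650998 0.095     ]
0.08 [0.60933295 0.0704024  0.08      ] [0.61597325 0.07934886 0.08      ]
0.065 [0.6120442  0.07313468 0.065     ] [0.61876362 0.08218775 0.065     ]
eye [210.92019964 191.55850569] [220.40826481 253.09399807] shaft [212.48611115 186.06350707]
```

The hook agrees with its predicted place within 1 to 3 mm, so I'll go on by feel, lowering gently.

```bash
python3 -m jog '[[0,0,-5,0],[0,0,-9,0],[0,0,-11,0],[0,0,-12,0],[0,0,-13,0],[0,0,-14,0],[0,0,-15,0],[0,0,-15,0]]'; python3 -c "
from bench import *;print(get_state()['ft_force'],get_state()['torque'])"
```

```text
time: 15.4
position: [0.5555, 0.1007, 0.0253]
tool_rot: [3.054, -0.738, -0.0]
ft_force: [-0.2, -0.3, -0.9]
grip_width: 0.151
[-0.20824661 -0.32721396 -0.857347  ] [ 0.06927643  0.04682288 -0.01658627]
```

```bash
python3 -m jog '[[0,0,-1,0],[0,0,-2,0],[0,0,-3,0],[0,0,-4,0],[0,0,-4,0],[0,0,-4,0],[0,0,-4,0],[0,0,-4,0]]'; python3 -c "
from bench import *;print(get_state()['ft_force'],get_state()['torque'])"
```

```text
time: 16.4
position: [0.5556, 0.1007, 0.0214]
tool_rot: [3.054, -0.738, 0.0]
ft_force: [0.9, -0.5, -0.1]
grip_width: 0.151
[ 0.85897112 -0.50664444 -0.05374833] [0.06728564 0.04263653 0.01550449]
```

```bash
python3 -m jog '[[0,0,-1,0],[0,0,-2,0],[0,0,-3,0],[0,0,-3,0],[0,0,-3,0],[0,0,-3,0],[0,0,-3,0],[0,0,-3,0]]'; python3 look.py h3.png; python3 -c "
from bench import *;print(get_state()['ft_force'],get_state()['torque'])"
```

```text
time: 17.4
position: [0.5556, 0.1008, 0.0185]
tool_rot: [-3.054, 0.738, 0.0]
ft_force: [-0.4, 1.0, 2.2]
grip_width: 0.157
[-0.60888093  0.4546599   1.18116228] [ 0.11053931  0.15434164 -0.02959941]
```

View pics/h3.png

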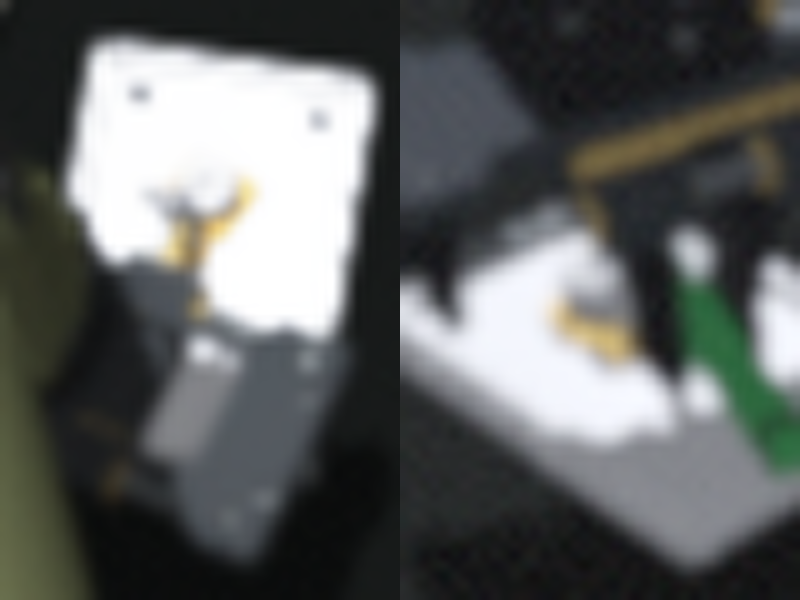

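Contact at a reported z of about 18.5 mm: either the ring top or the floor inside the eye. A short draw of 3 mm will tell which.

```bash
python3 -m jog '[[0,0,0.5,0],[0,0,1,0],[-0.9,0.5,1,0],[-1.8,0.9,1,0],[-2.7,1.4,1,0],[-2.7,1.4,1,0],[-2.7,1.4,1,0],[-2.7,1.4,1,0]]'; python3 -c "
from bench import *
for i in range(3): get_image('side');s=get_state();print(s['ft_force'].round(2),s['torque'].round(3))"
```

```text
time: 18.8
position: [0.5529, 0.102, 0.0194]
tool_rot: [3.054, -0.738, 0.0]
ft_force: [0.3, -0.0, -1.4]
grip_width: 0.154
[-1.2  -1.26  0.47] [0.003 0.039 0.018]
[-0.16  0.82 -0.63] [ 0.079  0.003 -0.016]
[ 0.73 -0.48 -0.58] [ 0.038 -0.022  0.015]
```

```bash
python3 -m jog '[[0,0,-0.5,0],[0,0,-1,0],[0,0,-1.5,0],[0,0,-2,0],[0,0,-2.5,0],[0,0,-2.5,0],[0,0,-2.5,0],[0,0,-2.5,0]]'; python3 -c "
from bench import *
for i in range(3): get_image('side');s=get_state();print(s['ft_force'].round(2),s['torque'].round(3))"
```

```text
time: 19.95
position: [0.5529, 0.1021, 0.0169]
tool_rot: [3.054, -0.738, -0.0]
ft_force: [0.2, -0.3, -0.7]
grip_width: 0.156
[-0.1  -0.51 -0.7 ] [ 0.126  0.109 -0.01 ]
[ 0.19 -0.01 -0.61] [0.08  0.038 0.014]
[-0.18 -0.48 -1.14] [0.081 0.034 0.018]
```

Contact is gone 1.6 mm below where it was, so the hook has dropped off a ring bar and is probably in the eye. Slightly lower, then draw.

```bash
python3 -m jog '[[0,0,-0.7,0],[0,0,-1.4,0],[-0.9,0.5,-1.4,0],[-1.8,0.9,-1.4,0],[-2.7,1.4,-1.4,0],[-2.7,1.4,-1.4,0],[-2.7,1.4,-1.4,0],[-2.7,1.4,-1.4,0]]'; python3 -c "
from bench import *
for i in range(3): get_image('side');s=get_state();print(s['ft_force'].round(2),s['torque'].round(3))"
```

```text
time: 21.1
position: [0.5504, 0.1034, 0.0156]
tool_rot: [-3.054, 0.738, -0.001]
ft_force: [0.9, -0.3, -1.7]
grip_width: 0.157
[ 1.03 -0.94 -1.46] [-0.034 -0.287  0.037]
[ 1.6  -1.   -0.78] [-0.092 -0.326  0.043]
[ 1.16  0.02 -1.46] [-0.088 -0.299  0.005]
```

The drawing force (about 2 N along ring −x, with a clear change in moment) shows the hook is in the eye. I'll draw on gently.

```bash
python3 -m jog '[[-0.9,0.45,0,0],[-1.8,0.9,0,0],[-2.7,1.4,0,0],[-3.6,1.8,0,0],[-4.5,2.3,0,0],[-4.5,2.3,0,0],[-4.5,2.3,0,0],[-4.5,2.3,0,0]]' -1 60; python3 -c "
from bench import *
for i in range(2): get_image('side');s=get_state();print(s['ft_force'].round(2),s['torque'].round(3))"
```

```text
time: 22.25
position: [0.5479, 0.1049, 0.0163]
tool_rot: [-3.053, 0.739, -0.007]
ft_force: [5.8, -2.2, -2.0]
grip_width: 0.151
[ 5.82 -3.31 -1.46] [-0.593 -1.535  0.011]
[ 6.63 -2.04 -1.36] [-0.548 -1.484  0.046]
```

```bash
python3 -m jog '[[-0.7,0.35,0,0],[-1.4,0.7,0,0],[-2.1,1.05,0,0],[-2.8,1.4,0,0],[-3.5,1.8,0,0],[-3.5,1.8,0,0],[-3.5,1.8,0,0],[-3.5,1.8,0,0]]'; python3 -c "
from bench import *
for i in range(2): get_image('side');s=get_state();print(s['ft_force'].round(2),s['torque'].round(3),s['position'].round(4))"
```

```text
time: 23.35
position: [0.5455, 0.1062, 0.0167]
tool_rot: [-3.053, 0.739, -0.01]
ft_force: [8.0, -3.5, -2.6]
grip_width: 0.157
[ 7.4  -3.25 -0.89] [-0.856 -1.936  0.015] [0.5455 0.1062 0.0167]
[ 7.45 -3.11 -1.3 ] [-0.828 -1.896  0.01 ] [0.5456 0.1062 0.0167]
```

```bash
python3 -m jog '[[-0.7,0.35,-0.3,0],[-1.4,0.7,-0.6,0],[-2.1,1.05,-0.8,0],[-2.8,1.4,-0.8,0],[-3.5,1.8,-0.8,0],[-4.2,2.1,-0.8,0],[-4.2,2.1,-0.8,0],[-4.2,2.1,-0.8,0]]'; python3 -c "
from bench import *
for i in range(2): get_image('side');s=get_state();print(s['ft_force'].round(2),s['torque'].round(3),s['position'].round(4))"
```

```text
time: 24.45
position: [0.5374, 0.1101, 0.0145]
tool_rot: [3.054, -0.737, -0.002]
ft_force: [-0.9, 0.3, 0.5]
grip_width: 0.151
[-0.97  0.67  0.64] [ 0.101  0.156 -0.015] [0.5374 0.11   0.0146]
[-0.79  0.67  1.23] [0.153 0.088 0.004] [0.5375 0.11   0.0146]
```

It snapped off: the force dropped to about 0. I'll draw the ring on, clear of the shaft.

```bash
python3 -m jog '[[-2,1,0,0],[-5,2.5,0,0],[-8,4,0,0],[-11,5.5,0,0],[-14,7,0,0],[-17,8.5,0,0],[-19,9.5,0,0],[-19,9.5,0,0]]'; python3 look.py h4.png
```

```text
time: 25.55
position: [0.5186, 0.1194, 0.0147]
tool_rot: [3.054, -0.737, -0.001]
ft_force: [-0.6, 0.4, 0.4]
grip_width: 0.15
```

View pics/h4.png

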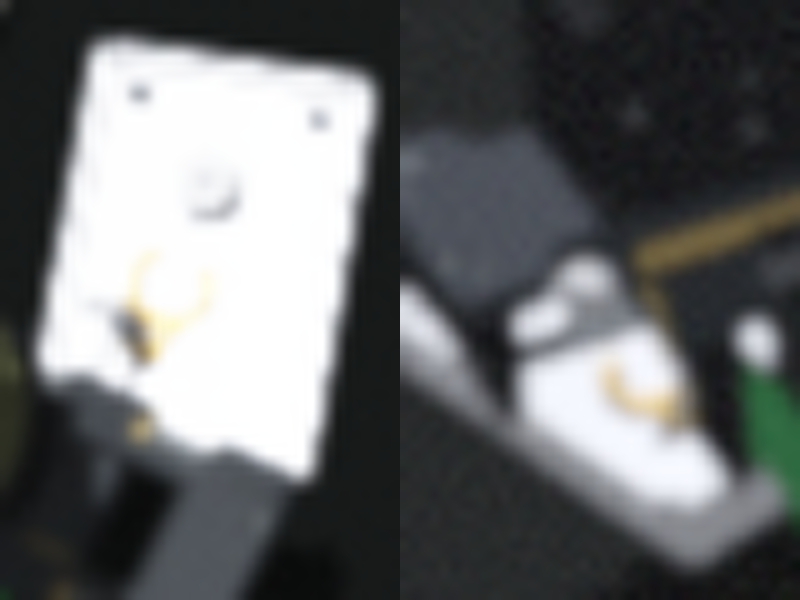

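The ring is free of the shaft and lies flat: its middle is at crop (172,290), the shaft at (212,190). Now I'll ease the hook forward, lift it straight out and head back.

```bash
python3 -m jog '[[1.3,-0.7,0.5,0],[1.3,-0.7,3,0],[1.3,-0.7,8,0],[1.3,-0.7,20,0],[1.3,-0.7,45,0],[1.3,-0.7,70,0],[1.3,-0.7,80,0],[1.3,-0.7,80,0]]'; python3 -m jog '[[2,-35,0,0.08],[4,-85,0,0.2],[6,-135,0,0.32],[9,-185,0,0.44],[12,-235,0,0.52],[14,-285,0,0.55],[15,-307,0,0.55],[15,-307,0,0.55]]'
python3 - <<'E'
from h import *
import pickle
t=cam('top'); i=t['image'].astype(int); o=(i[...,0]-i[...,2])>18
m=np.zeros_like(o); m[178:222,194:232]=o[178:222,194:232]; ys,xs=np.nonzero(m)
P=np.array([onz(t,p,.0165)[:2] for p in zip(xs,ys)])*1000
r=np.array([[np.cos(-.175),np.sin(-.175)],[-np.sin(-.175),np.cos(-.175)]])
J=(P-[623.2,65.3])@r.T; print('ring in jig frame mm: min',J.min(0),'max',J.max(0),'mean',J.mean(0))
print(get_state()['position'],get_state()['tool_rot'])
s=cam('side'); print(s['image'][195:240,265:320].shape)
i=s['image'].astype(int); g=((i[...,1]-np.maximum(i[...,0],i[...,2]))>22); m=np.zeros_like(g); m[140:240,230:330]=g[140:240,230:330]
c=max(cv2.findContours(m.astype(np.uint8),0,1)[0],key=cv2.contourArea); print(cv2.minAreaRect(c),cv2.boxPoints(cv2.minAreaRect(c)).tolist())
P=get_state()['position']; x=np.array([.9971,.0757,0])
print([proj(s,P+x*k/1000+[0,0,.042]).tolist() for k in(26,-20,-66)])
cv2.imwrite('pics/p1.png',cv2.resize(((s['image'][170:230,240:330,::-1]/255.)**.5*255).astype(np.uint8),None,fx=8,fy=8,interpolation=cv2.INTER_CUBIC))
E
```

```text
time: 26.95
position: [0.5208, 0.1185, 0.0955]
tool_rot: [-3.053, 0.738, -0.002]
ft_force: [-0.3, -0.1, -1.8]
grip_width: 0.156
time: 27.95
position: [0.5344, -0.1895, 0.0936]
tool_rot: [-3.139, -0.114, 0.003]
ft_force: [-0.6, 0.6, -0.6]
grip_width: 0.155
ring in jig frame mm: min [-58.80148513  -2.16589719] max [-24.36035746  23.70013382] mean [-42.77413607  12.59506264]
[ 0.53486935 -0.18718257  0.09384511] [-3.13751185e+00 -1.18608648e-01  2.01598301e-03]
(45, 55, 3)
((298.4499816894531, 191.1499786376953), (18.657434463500977, 5.692099571228027), 18.43494987487793) [[288.6999816894531, 190.8999786376953], [290.4999694824219, 185.49998474121094], [308.1999816894531, 191.3999786376953], [306.3999938964844, 196.7999725341797]]
[[280.8077639197469, 186.08454085169632], [293.67486624243395, 189.6231621708659], [306.8683004637843, 193.25532228996073]]
```

View pics/p1.png

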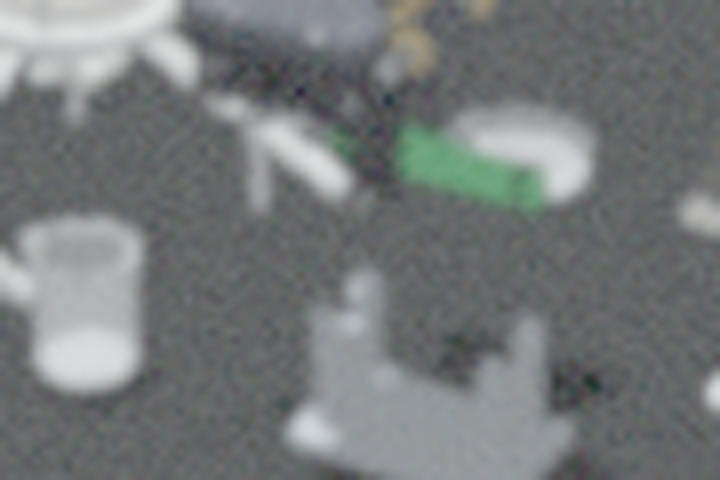

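The picture shows the pick level in the jaws, its rear end within 1 px of where it should be above the cradle. The ring lies well inside the tray. Lowering now.

```bash
python3 -m jog '[[0,0,-20,0],[0,0,-40,0],[0,0,-52,0],[0,0,-58,0],[0,0,-64,0],[0,0,-68,0],[0,0,-72,0],[0,0,-72,0]]'; python3 -c "
from bench import *
for i in range(2): get_image('side');s=get_state();print(s['ft_force'].round(2),s['torque'].round(3),s['position'].round(4))"
```

```text
time: 29.05
position: [0.5351, -0.1886, 0.0225]
tool_rot: [-3.139, -0.119, 0.001]
ft_force: [0.1, -0.1, -1.0]
grip_width: 0.154
[-0.09 -0.   -0.92] [-0.001  0.021  0.025] [ 0.5353 -0.1886  0.0227]
[ 0.73  0.09 -1.4 ] [0.057 0.02  0.014] [ 0.5354 -0.1886  0.0228]
```

```bash
python3 -m jog '[[0,0,-3,0],[0,0,-6,0],[0,0,-9,0],[0,0,-10,0],[0,0,-11,0],[0,0,-11.5,0],[0,0,-11.5,0],[0,0,-11.5,0]]'; python3 -c "
from bench import *
for i in range(2): get_image('side');s=get_state();print(s['ft_force'].round(2),s['torque'].round(3),s['position'].round(4))"
```

```text
time: 30.15
position: [0.5353, -0.1885, 0.0113]
tool_rot: [3.139, 0.119, 0.0]
ft_force: [-0.7, 0.3, -0.8]
grip_width: 0.153
[ 1.29  0.2  -2.11] [ 0.075  0.019 -0.003] [ 0.5353 -0.1885  0.0113]
[ 0.22 -0.76 -1.03] [0.002 0.003 0.051] [ 0.5353 -0.1885  0.0113]
```

```bash
python3 -m jog '[[0,0,-1,0],[0,0,-1,0],[0,0,-1,0],[0,0,-1,0],[0,0,-1,0],[0,0,-1,0],[0,0,-1,0],[0,0,-1,0]]' 0.1 20; python3 -m jog '[[0,0,10,0],[0,0,30,0],[0,0,60,0],[0,0,100,0],[-10,-50,120,0],[-20,-100,120,0],[-30,-150,120,0],[-40,-200,120,0]]'; python3 -m jog '[[-20,-50,0,0],[-30,-90,0,0],[-30,-90,0,0],[-30,-90,0,0],[-30,-90,0,0],[-30,-90,0,0],[-30,-90,0,0],[-30,-90,0,0]]'
cat > chk.py <<'E'
from h import *
t,s=cam('top'),cam('side')
i=t['image'].astype(int); g=(i[...,1]-np.maximum(i[...,0],i[...,2]))>35
m=np.zeros_like(g); m[180:245,270:310]=g[180:245,270:310]
c=max(cv2.findContours(m.astype(np.uint8),0,1)[0],key=cv2.contourArea); print('top handle',cv2.minAreaRect(np.array([onz(t,p[0],.059)[:2] for p in c],np.float32)*1000))
i2=s['image'].astype(int); g=(i2[...,1]-np.maximum(i2[...,0],i2[...,2]))>30
m=np.zeros_like(g); m[190:240,270:320]=g[190:240,270:320]
c=max(cv2.findContours(m.astype(np.uint8),0,1)[0],key=cv2.contourArea); print('side handle',cv2.minAreaRect(c),'ref (294.6,211.3) 27.2x6.3 15.9')
o=(i[...,0]-i[...,2])>18; m=np.zeros_like(o); m[178:222,194:232]=o[178:222,194:232]; ys,xs=np.nonzero(m)
P=np.array([onz(t,p,.0165)[:2] for p in zip(xs,ys)])*1000; a=-.175
J=(P-[623.2,65.3])@np.array([[np.cos(a),np.sin(a)],[-np.sin(a),np.cos(a)]]).T
print('ring in jig',J.min(0).round(1),J.max(0).round(1),J.mean(0).round(1)); print(get_state()['position'])
import pickle
r=pickle.load(open('ref.pkl','rb'))
for n,b in(('bottle',(165,145,200,175)),('beaker',(268,158,290,182)),('timer',(125,240,155,272))):
    d=np.abs(i[b[1]:b[3],b[0]:b[2]]-r[0]['image'][b[1]:b[3],b[0]:b[2]].astype(int)); print(n,'mean/max diff',d.mean().round(1),d.max())
E
python3 chk.py
```

```text
time: 31.25
position: [0.5353, -0.1885, 0.0102]
tool_rot: [3.139, 0.119, -0.0]
ft_force: [-1.2, 0.1, 0.0]
grip_width: 0.55
time: 32.25
position: [0.4951, -0.3902, 0.1313]
tool_rot: [3.138, 0.119, 0.002]
ft_force: [0.8, -0.0, -1.2]
grip_width: 0.546
time: 33.25
position: [0.4654, -0.4783, 0.1303]
tool_rot: [3.139, 0.12, 0.0]
ft_force: [0.3, 0.3, 0.3]
grip_width: 0.549
top handle ((515.3529663085938, -190.69125366210938), (91.15908813476562, 16.875194549560547), 3.351508140563965)
side handle ((294.9622802734375, 211.132080078125), (25.27433967590332, 6.31858491897583), 15.945395469665527) ref (294.6,211.3) 27.2x6.3 15.9
ring in jig [-59.3  -2.2] [-24.4  23.7] [-43.5  12.7]
[ 0.4652811  -0.47847996  0.13019694]
bottle mean/max diff 1.1 14
beaker mean/max diff 1.0 4
timer mean/max diff 0.8 3
```

```bash
python3 -c "
from bench import *
print(close_job())"
```

```text
the job is handed in; nothing more can be done
None
```

I finished the job and handed it in at about 33 s of the 51 s allowed. The pick drew the ring off the shaft and left it in the tray, and the pick is back in its cradle. No verdict is reported.

- **Drawing the ring:** The pull peaked at about 9 N in the readings taken between moves, then fell to near zero when the ring snapped off.
- **Ring at the end:** From the top view, the ring spans about −59 to −24 mm along the jig and −2 to +24 mm across it. That puts its middle roughly 33 mm from the shaft and inside the rim. That it lies flat I judged only from the pictures.
- **Pick at the end:** The handle is within about 1.5 mm of where it started, and turned about 1° from its starting angle.
- **Bystanders:** The images around the bottle, beaker and timer are essentially unchanged.

**What went wrong or disagreed:**
- The first two grasps closed on air. The first fell short of the handle.
- The real fingertips also sat about 28 mm above the reported tool position. I allowed for this, and the third grasp held at 14.3 mm.
- The two cameras disagreed by several millimetres on where the hook was, so I found the eye by touch. The first touch landed on a bar of the ring at about 2 N, and the hook dropped into the eye 3 mm further back.

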